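# Take a moisture reading on the chopping board

## Robot

A 6-joint arm with a two-finger parallel gripper is mounted at the origin on a cart in front of the work surface, level with it; the furniture and walls round the work are solid. World frame = base frame: x ahead of the robot, y to its left, z up, the work surface at z = 0. Lengths are in m, angles in degrees, forces in N, time in s.
With the tool pointing down it reaches from about 0.3 to 0.75 m from the base axis. Payload 8.5 kg.
Tool frame: the origin (TCP) lies midway between the tips of the shut fingers; the grasp point (between the pads) lies 19 mm behind it; z points along the fingers, y is the line along which they close (so a half turn about z gives the same grasp; the last joint's range is limited). The gripper opens to 85 mm and grips with 20 to 120 N. Pads are 22 mm wide; open, the fingers measure 114 mm over their backs; the gripper's body (76 mm by 85 mm) begins 54 mm behind the grasp point. The pads swing forward as they close: fully open they stand 13 mm farther back than shut.
Start: joints at [-76.851, 21.807, 74.336, -0, 83.858, -12.336], TCP at [0.237, -0.496, 0.231] pointing down, gripper open.
Joint ranges: [-178.18, 178.18], [-50.72, 133.34], [12.68, 142.11], [-81.47, 261.47], [9.98, 163.14], [-165.26, 165.26]. Speed limits (degrees/s): [136.94, 136.94, 180, 180, 180, 180].

## Interface

Orientations are given as a 3x3 rotation matrix whose columns are the frame's x, y, z axes.
In Python, from rig import env, viewer, recognise, pinpoint gives the robot as it stands.
- The arm moves only by the tool move_arm, never from a script. Its argument "plan" is text: rows parted by semicolons, each of 7 numbers parted by spaces: the shift along the tool's x, y, z in m, then the turn, a rotation vector about the tool's x, y, z in rad, then the finger opening in m, from 0 to 0.0854. A call has 1 to 12 rows; each row shifts and turns the commanded pose from where the row before left it, along the tool's axes as they then stand; what a row does not reach is not made up. A row lasts 1/8 s, in which the tool goes at most 62.5 mm and 10.7 degrees, less where a joint would pass 70% of its speed; a pose out of reach is approached as far as the arm can. A call is refused whole if a number of a shift passes 0.0625 or a number of a turn 0.188, either way. A call with a gripper value outside its range is refused whole. The fingers move at their own pace and stop on an object; "grip_force" is the grip in N (left out, the last holds). Time passes only in rows, so rows that do not move let the fingers close. It gives the time, the measured TCP pose, the force, the opening and the grip force at its end, in the units of the state.
- env.observe(): the state, without advancing time (a new reading comes with each control period).
- viewer.get_image(name): name is "scene" or "top" or "wrist"; returns (picture, depth): 420x560x3 uint8, red, green, blue; 420x560 float32, m along the optical axis (not along the pixel's ray), 0 where there is no reading.
- viewer.calibration(name): a dict with "fx", "fy", "cx", "cy" (pixels), "R" (3x3) and "t" (3): a world point X has camera coordinates R X + t. Camera axes: x right, y down, z forward; pixel columns grow to the right and rows downward; lengths in m; the calibration is good to about 2 mm. A picture is of the moment at which its call begins: read the wrist's pose just before it. calibration takes no time and is no camera call; for the wrist camera it gives the pose at the moment of the call.
- env.close_job(): hands the job in; it is judged then, once.
Trained networks look in the newest picture that a camera, given by its name, has taken for a name from the list of things; names that differ only in an ending like _2 or _b are one class to them, and where a whole thing is asked for, a point or a joint stands for the part that bears it (a point fixed in the world has none). Each returns a list of dicts, best first, with "conf" (0 to 1); they miss things now and then, are a little off and sometimes report something else, mostly with a low value. They report only what shows in the picture. A call takes as long as a camera call. They do not tell look-alikes from the thing itself.
- recognise(camera, name): "extent" ([centre column, centre row, width, height] in pixels, round what is visible of it).
- pinpoint(camera, name): "pixel" ([column, row] in pixels: a listed point, or the origin of a listed thing).
The state is a dict: "time_s": time; "q": joint angles; "qvel": joint speeds; "joint_efforts": joint torques, N m; "position": TCP position; "tool_rot": TCP orientation; "ft_force": force on the tool from outside, world axes, zero at the start; "wrist_torque": the same for the moment, N m; "grip_width": finger opening in m; "gripper_force": force on a finger pad.
Only numpy, scipy, OpenCV 4.12 (cv2) and the standard library are available. Lean on these libraries where they do the work, as an engineer would, in place of code of your own. Each camera call takes 0.05 s, during which the arm holds its last target. There are 200 camera calls.

## Task

Check the wooden chopping board with the moisture meter: first take the salt shaker off the test mark and stand it upright on the worktop, clear of the board. Then lift the meter out of its dock and hold it upright with both pins inside the marked ring, the pair of pins in line with the marked line, pressing gently so that the sprung foot goes in about half of its travel. Finish while still holding the meter there, without letting go; do not shift the board and leave the onion, the tin and the teaspoon alone.

Things in the scene. Friction and masses are not known exactly. Their poses are not given: they have to be found in the camera images.
- board: wooden chopping board, loose, 0.84 kg, 200 x 300 x 21 mm, lying flat on the worktop. Origin: centre of its underside; x along its short side, y along its long side (the grain), z up; its top is 21 mm above the worktop.
- mark: the test mark, flush on the board's top: a thin dark ring (inner radius 18 mm, outer 21 mm) and a straight line through it, drawn outside the ring only, to 48 mm from the centre on both sides (its ends show from under the shaker). Origin: ring centre, on the board's top; x along the marked line (the board's long side), z up. Fixed to the board, 45 mm from its centre along its +y.
- salt_shaker: salt shaker, a round upright jar of clear glass with a grey cap, 44 mm in diameter, 90 mm high, about 0.1 kg. At the start it stands on the test mark. Origin: centre of its underside, z up its axis.
- meter: moisture meter, upright grey block 46 x 28 x 120 mm, 0.17 kg. Starts in its dock, underside 40 mm above the worktop, 25 mm of it inside the pocket with 2 mm of play; lifts straight up and out. Origin: centre of underside; x along its 46 mm width and the pair of pins, y across its 28 mm thickness (grip it across y, by the broad faces), z up. A sprung foot with two blunt pins sticks out 25 mm below.
- meter_grip (a point): the point on the meter's axis to grip, 90 mm above its underside, 30 mm below its top.
- meter_tip (a point): the point midway between the ends of the two pins (which are 16 mm apart and 6 mm thick), on the foot: 25 mm below the meter's underside while the foot is out; it moves up into the meter with the foot.
- meter_foot (a joint): how far the sprung foot is pressed into the meter: 0 m fully out, 0.010 m at its stop. The spring gives 1.2 N as the foot begins to move and 0.4 N more for each mm, so 3.2 N at half travel (0.005).
- dock: the meter's dock, fixed to the worktop: a black foot 90 x 70 x 10 mm with a grey pocket 60 x 42 mm over its outside, rim 65 mm above the worktop. Origin: centre of its underside; its axes agree with those of the standing meter.
- onion: onion, 82 x 83 x 94 mm, lying on the half of the board away from the mark; to be left alone. Origin at its underside.
- milk_tin: food tin, 75 mm in diameter, 58 mm high, standing on the worktop; to be left alone. Origin: centre of its underside.
- teaspoon: steel teaspoon, 130 x 26 x 11 mm, lying on the worktop near its left end; to be left alone. Origin: centre of its underside.
- air_fryer: air fryer, fixed, a grey and black appliance about 260 mm wide and 376 mm high at the back left of the work; its front and pull handle reach about 0.16 m from the origin towards the robot. An arm swinging past in front of it must keep clear. Origin: centre of its underside.
Not all that is in view belongs to the job. What is shaped like the salt_shaker but red or yellow is not meant.

How it is judged (in metres and radians):
On the way, in this order (a step that is already met when the one before it is completed fails the run):
1. the salt shaker stands upright on the worktop, clear of the board, and is let go (height (world z) of salt_shaker between -0.006 and 0.006 m and angle between salt_shaker's own z axis and vertical below 0.15 rad and contact force between salt_shaker and board below 0.05 N and contact force between salt_shaker and the fingers below 0.05 N and linear speed of salt_shaker below 0.03 m/s), for 0.2 s.
2. the meter is lifted out of its dock (z of meter in the frame of dock above 0.075 m and contact force between meter and the fingers above 2 N), for 0.1 s.
At the end, for the whole second after the job is handed in: Fingers hold the meter still: pins centred within 10 mm of the ring, within 0.12 rad of vertical, along the line within 0.20 rad, foot pressed in 2-8 mm, 1-6 N on the board, touching no dock, shaker or onion. Shaker upright on the worktop, not touching board or arm (horizontal distance between meter_tip and mark below 0.01 m and angle between meter's own z axis and vertical below 0.12 rad and angle between the x axis of meter and the x axis of mark, either way round below 0.2 rad and value of joint meter_foot between 0.002 and 0.008 m and contact force between meter and board between 1 and 6 N and contact force between meter and the fingers above 2 N and contact force between meter and salt_shaker below 0.05 N and contact force between meter and onion below 0.05 N and contact force between meter and dock below 0.05 N and linear speed of meter below 0.02 m/s and height (world z) of salt_shaker between -0.006 and 0.006 m and angle between salt_shaker's own z axis and vertical below 0.15 rad and contact force between salt_shaker and board below 0.05 N and contact force between salt_shaker and the arm below 0.05 N and linear speed of salt_shaker below 0.03 m/s); the arm keeps its last pose, push and grip.
It fails at once if the board is shifted by more than 20 mm (distance of board from where it was at the start of the episode above 0.02 m).
It fails at once if the onion, the tin or the teaspoon is moved by more than 30 mm (distance of any of onion, milk_tin, teaspoon from where it was at the start of the episode above 0.03 m).
It fails at once if the salt shaker is tipped over (angle between salt_shaker's own z axis and vertical above 0.7 rad).
It fails at once if the meter is pressed on the board with more than 12 N (contact force between meter and board above 12 N).
It also fails if it takes over 64 s, if anything falls off the work surface, if the arm or the gripper's body presses on something with over 40 N, if the wrist force passes 120 N, or if a joint passes its speed limit or range.

## Working session

There is one attempt and no reset: what is moved stays moved. The work goes in short steps, Python scripts to look and compute and a tool call to move; the robot and the scene stay as the last step left them, time stands still between calls to the robot, and variables do not carry over. Pictures are saved under pics/ and viewed, at most 10 in all, crops included, and the job is handed in when it is done.

Besides the shell and the picture viewer there is one more tool, called after "Emit:" by a JSON object that holds its "fn" and its "kwargs", one argument or row to a line. move_arm: Moves the arm, as the interface text tells. Its arguments: {"type":"object","properties":{"plan":{"type":"string"},"grip_force":{"type":"number"}},"required":["plan"]}

```bash
mkdir -p pics; cat > h.py <<'E'
import numpy as np, cv2
from rig import env, viewer, recognise, pinpoint
def shot(n, f):
    p,d=viewer.get_image(n); cv2.imwrite('pics/'+f,p[:,:,::-1]); return p,d,viewer.calibration(n)
def world(c,u,v,z):  # z=depth
    pc=np.stack([(np.asarray(u)-c['cx'])*z/c['fx'],(np.asarray(v)-c['cy'])*z/c['fy'],z*np.ones_like(np.asarray(u,float))],-1)
    return (pc-np.asarray(c['t']))@np.asarray(c['R'])
def onplane(c,u,v,h): # intersect pixel ray with world z=h
    R=np.asarray(c['R']);o=-R.T@np.asarray(c['t'])
    d=R.T@np.array([(u-c['cx'])/c['fx'],(v-c['cy'])/c['fy'],1]); return o+d*(h-o[2])/d[2]
E
python3 - <<'E'
from h import *
np.set_printoptions(precision=4,suppress=True)
s=env.observe(); print(s['position'],s['tool_rot'],s['grip_width'],s['ft_force'])
a=[]
for n in ['scene','top']:
    p,d,c=shot(n,n+'0.png'); np.savez(n+'0.npz',p=p,d=d,**c); a.append(p)
    print(n,'cam',-np.array(c['R']).T@c['t'])
    for k in ['board','mark','salt_shaker','meter','meter_grip','dock','onion','milk_tin','teaspoon','air_fryer']:
        r=recognise(n,k)[:3]; q=pinpoint(n,k)[:3]
        print(k,[(np.round(x['extent']).astype(int).tolist(),round(x['conf'],2)) for x in r],[(np.round(x['pixel'],1).tolist(),round(x['conf'],2)) for x in q])
E
```

```text
[ 0.2366 -0.4962  0.2307] [[ 0.9027  0.4303 -0.0003]
 [ 0.4303 -0.9027  0.0014]
 [ 0.0003 -0.0014 -1.    ]] 0.08528624340582064 [ 0.6957  0.2747 -0.1366]
scene cam [0.1524 0.9079 0.6428]
board [([302, 187, 104, 59], 0.7)] []
mark [([319, 253, 48, 45], 0.67), ([323, 219, 30, 52], 0.17)] []
salt_shaker [([344, 207, 15, 32], 0.88), ([370, 194, 20, 33], 0.86), ([300, 172, 18, 34], 0.68)] [([294.0, 184.9], 0.81), ([367.5, 207.8], 0.71), ([343.9, 222.9], 0.58)]
meter [] [([318.9, 247.2], 0.76)]
meter_grip [([325, 217, 25, 46], 0.78)] [([320.7, 211.1], 0.59), ([297.0, 186.1], 0.18)]
dock [([321, 253, 44, 44], 0.83)] [([319.4, 256.7], 0.95)]
onion [([321, 152, 29, 30], 0.57)] [([316.6, 165.3], 0.94)]
milk_tin [([295, 305, 41, 44], 0.86)] [([295.9, 315.6], 0.95)]
teaspoon [([260, 346, 75, 9], 0.58)] [([257.3, 346.8], 0.89)]
air_fryer [] []
top cam [0.4509 0.1175 1.3531]
board [([368, 196, 119, 82], 0.81)] [([367.2, 194.6], 0.77)]
mark [] []
salt_shaker [([327, 259, 15, 18], 0.74), ([353, 193, 19, 16], 0.63), ([353, 273, 21, 19], 0.55)] [([348.5, 194.9], 0.82), ([329.2, 258.9], 0.77), ([349.0, 271.8], 0.71)]
meter [([255, 258, 17, 23], 0.63)] []
meter_grip [([257, 260, 14, 22], 0.82)] [([255.1, 259.0], 0.59)]
dock [([256, 259, 36, 38], 0.63)] [([255.0, 258.1], 0.69)]
onion [([411, 191, 32, 29], 0.78), ([354, 196, 17, 12], 0.23)] [([405.3, 193.8], 0.9)]
milk_tin [([190, 268, 37, 28], 0.94)] [([188.0, 269.0], 0.98)]
teaspoon [([149, 259, 26, 43], 0.8)] [([152.6, 255.7], 0.66)]
air_fryer [] []
```

View pics/top0.png

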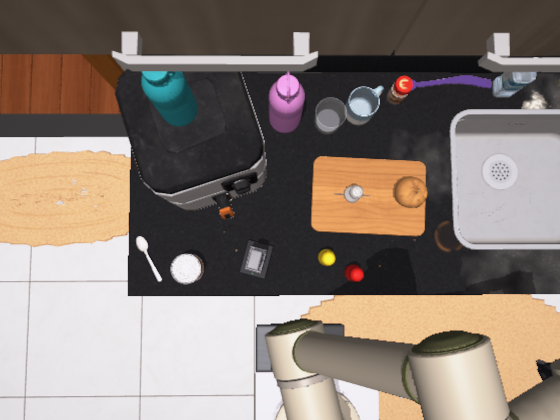

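View pics/scene0.png

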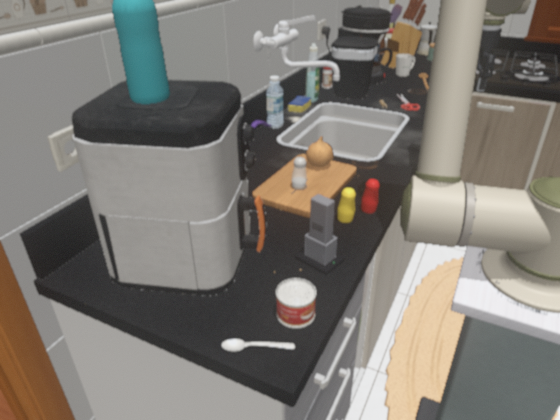

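The top view shows the grey-capped shaker at (353,193) on the board, the onion at (411,191), the meter and dock at (256,259), the tin at (187,268) and the red and yellow decoys at (355,273) and (327,258). The air fryer's front handle is near (240,190). In the scene view the meter stands at (321,217) in its dock.

```bash
python3 - <<'E'
from h import *
np.set_printoptions(precision=4,suppress=True)
z=np.load('top0.npz'); p,d=z['p'],z['d']; c={k:z[k] for k in ['fx','fy','cx','cy','R','t']}
v,u=np.mgrid[0:420,0:560]; W=world(c,u,v,d)
hsv=cv2.cvtColor(p,cv2.COLOR_RGB2HSV)
m=(np.abs(W[...,2]-.021)<.008)&(hsv[...,1]>90)&(abs(u-368)<75)&(abs(v-196)<55)&(hsv[...,0]<25)
m=cv2.morphologyEx(m.astype(np.uint8),cv2.MORPH_OPEN,np.ones((3,3)))
pts=W[m>0]; print('z',np.median(pts[:,2]),len(pts))
r=cv2.minAreaRect((pts[:,:2]*1000).astype(np.float32)); print('board',r); print(cv2.boxPoints(r))
def rep(n,mm):
    q=W[mm]; r=cv2.minAreaRect((q[:,:2]*1000).astype(np.float32)); print(n,len(q),np.median(q,0),r)
near=lambda a,b,w:(abs(u-a)<w)&(abs(v-b)<w)
rep('shaker',near(353,193,14)&(W[...,2]>.06))
rep('meter',near(256,259,25)&(W[...,2]>.12))
rep('pocket',near(256,259,25)&(W[...,2]>.05))
rep('onion',near(411,191,25)&(W[...,2]>.04))
rep('tin',near(187,268,25)&(W[...,2]>.04))
rep('yel',near(327,258,12)&(W[...,2]>.04)); rep('red',near(355,273,14)&(W[...,2]>.04))
rep('fryer handle',near(235,200,25)&(W[...,2]>.05))
q=W[near(235,200,35)&(W[...,2]>.05)]; print('fryer min x',q[:,0].min(), q[:,1].min())
x=cv2.resize(p[150:300,220:440],None,fx=3.6,fy=3.6,interpolation=cv2.INTER_CUBIC); cv2.imwrite('pics/c1.png',x[:,:,::-1])
for k,h in [('board',0)]: print(onplane(c,367.2,194.6,0.))
print('meter pins',onplane(c,255.1,259,.13),onplane(c,255,258.1,0))
E
```

```text
z 0.020953385409618483 7267
board ((608.3565673828125, -142.22833251953125), (300.944580078125, 200.4395751953125), 86.94486999511719)
[[ 500.2596 -287.1454]
 [ 700.4142 -297.8282]
 [ 716.4536    2.6887]
 [ 516.299    13.3715]]
shaker 232 [ 0.6056 -0.0897  0.1033] ((528.24658203125, -1.042999267578125), (39.925636291503906, 280.2691955566406), 41.23033905029297)
meter 259 [0.4427 0.1543 0.1601] ((439.5935974121094, 148.65402221679688), (47.177188873291016, 46.54751968383789), 65.3327407836914)
pocket 391 [0.4428 0.1542 0.1583] ((440.966552734375, 149.031005859375), (55.49541473388672, 59.65599822998047), 74.57120513916016)
onion 823 [ 0.6075 -0.2344  0.0849] ((556.3409423828125, -75.06605529785156), (81.69971466064453, 431.42938232421875), 17.979764938354492)
tin 733 [0.4202 0.3312 0.0555] ((418.59332275390625, 243.49038696289062), (251.6220703125, 72.61138916015625), 89.69346618652344)
yel 210 [ 0.4462 -0.0217  0.0832] ((447.5821838378906, -24.18385124206543), (38.122066497802734, 36.92243957519531), 2.2332217693328857)
red 227 [ 0.4067 -0.0905  0.0833] ((417.9558410644531, 3.7047500610351562), (233.7199249267578, 38.957427978515625), 83.31852722167969)
fryer handle 1219 [0.5985 0.2147 0.2317] ((533.2818603515625, 195.31967163085938), (185.5229949951172, 130.19078063964844), 8.307414054870605)
fryer min x 0.4508988542962556 0.11750472345091266
[ 0.6119 -0.1414  0.    ]
meter pins [0.4425 0.155  0.13  ] [0.4439 0.1592 0.    ]
```

View pics/c1.png

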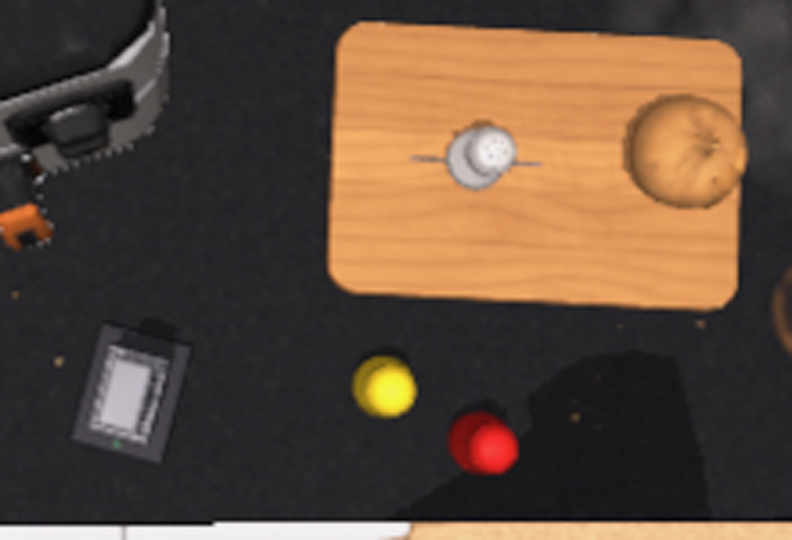

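Emit:
{"fn": "move_arm", "kwargs": {
  "plan": "0.042 -0.017 0 0 0 0 0.085; 0.042 -0.017 0 0 0 0 0.085; 0.042 -0.017 0 0 0 0 0.085; 0.042 -0.017 0 0 0 0 0.085; 0.042 -0.017 0 0 0 0 0.085; 0.042 -0.017 0 0 0 0 0.085; 0.042 -0.017 0 0 0 0 0.085; 0.042 -0.017 0 0 0 0 0.085; 0.042 -0.017 0 0 0 0 0.085; 0.042 -0.017 0 0 0 0 0.085; 0.042 -0.017 0 0 0 0 0.085"
}}

```text
time_s: 3.48
position: [0.5742, -0.1276, 0.2314]
tool_rot: [[0.903, 0.43, 0.0], [0.43, -0.903, -0.0], [0.0, 0.0, -1.0]]
ft_force: [0.2, -0.1, -0.1]
grip_width: 0.085
gripper_force: 0.0
```

Emit:
{"fn": "move_arm", "kwargs": {
  "plan": "0 0 0 0 0 -0.18 0.085; 0 0 0 0 0 -0.18 0.085; 0 0 0 0 0 -0.18 0.085; 0 0 0 0 0 -0.18 0.085; 0 0 0 0 0 -0.18 0.085; 0 0 0 0 0 -0.18 0.085; 0 0 0 0 0 0 0.085"
}}

```text
time_s: 4.35
position: [0.5732, -0.1289, 0.2313]
tool_rot: [[0.048, 0.999, -0.0], [0.999, -0.048, 0.0], [0.0, -0.0, -1.0]]
ft_force: [0.2, 1.6, -0.3]
grip_width: 0.085
gripper_force: 0.0
```

```bash
python3 - <<'E'
from h import *
np.set_printoptions(precision=4,suppress=True)
s=env.observe(); print(s['time_s'],s['position'],s['tool_rot'],s['q'])
p,d,c=shot('wrist','w1.png'); np.savez('w1.npz',p=p,d=d,**c)
print('cam',-np.array(c['R']).T@c['t'], c['R'])
for k in ['salt_shaker','mark','board','onion']:
    q=pinpoint('wrist',k)[:2]; r=recognise('wrist',k)[:2]; print(k,q,r)
E
```

```text
4.35 [ 0.5732 -0.1289  0.2313] [[ 0.0476  0.9989 -0.0001]
 [ 0.9989 -0.0476  0.    ]
 [ 0.     -0.0001 -1.    ]] [-24.2089  25.628   68.0952  -0.0005  86.2818 -21.4789]
cam [ 0.5775 -0.0443  0.3753] [[ 0.9988 -0.0493 -0.0004]
 [-0.0465 -0.9441  0.3264]
 [-0.0165 -0.3259 -0.9452]]
salt_shaker [{'pixel': [135.2, 148.4], 'conf': 0.74}, {'pixel': [311.2, 142.5], 'conf': 0.66}] [{'extent': [136.6, 78.9, 72.4, 48.8], 'conf': 0.94}, {'extent': [112.5, 157.2, 79.6, 46.6], 'conf': 0.62}]
mark [] [{'extent': [314.8, 141.8, 7.1, 94.8], 'conf': 0.39}]
board [{'pixel': [311.4, 178.7], 'conf': 0.88}] [{'extent': [317.0, 151.4, 49.2, 54.3], 'conf': 0.65}, {'extent': [316.9, 165.1, 203.3, 264.9], 'conf': 0.56}]
onion [{'pixel': [315.3, 261.4], 'conf': 0.83}, {'pixel': [313.7, 140.3], 'conf': 0.33}] [{'extent': [319.5, 282.4, 71.3, 74.2], 'conf': 0.7}]
```

View pics/w1.png

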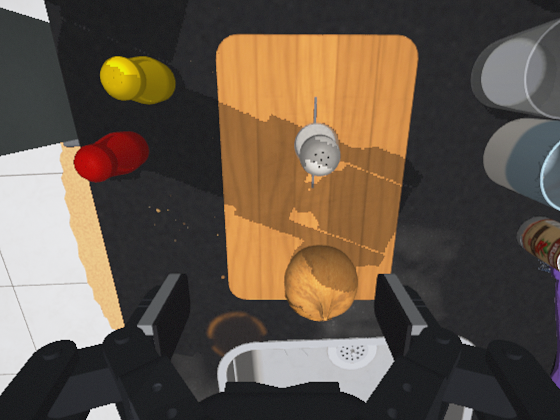

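The wrist view shows the shaker cap at (320,155), the ends of the marked line at (316,97) and (312,188), and the onion at (321,283).

```bash
python3 - <<'E'
from h import *
np.set_printoptions(precision=4,suppress=True)
z=np.load('w1.npz'); p,d=z['p'],z['d']; c={k:z[k] for k in ['fx','fy','cx','cy','R','t']}
for a in [(316,97),(312,188)]: print('line',onplane(c,*a,.021))
print('base pin',onplane(c,311.2,142.5,.021))
v,u=np.mgrid[0:420,0:560]; W=world(c,u,v,d)
m=(abs(u-318)<30)&(abs(v-150)<35)&(d>0.05)
q=W[m&(W[...,2]>.095)]; print('cap',len(q),q.mean(0),q.min(0),q.max(0))
q=W[m&(W[...,2]>.04)]; print('jar',len(q),q.min(0),q.max(0))
# glass+cap blob: low saturation
hsv=cv2.cvtColor(p,cv2.COLOR_RGB2HSV)
b=(m&(hsv[...,1]<70)).astype(np.uint8); vv,uu=np.nonzero(b); print('blob',uu.min(),uu.max(),vv.min(),vv.max(),len(uu))
(cu,cv_),r=cv2.minEnclosingCircle(np.stack([u,v],-1)[m&(W[...,2]>.095)].astype(np.float32)); print(cu,cv_,r,onplane(c,cu,cv_,.105))
# board from wrist
bm=(abs(W[...,2]-.021)<.007)&(hsv[...,1]>90)&(d>.05)&(hsv[...,0]<25)&(abs(u-316)<110)&(v<305)
bm=cv2.morphologyEx(bm.astype(np.uint8),cv2.MORPH_OPEN,np.ones((3,3)))
print(cv2.minAreaRect((W[bm>0][:,:2]*1000).astype(np.float32)))
E
```

```text
line [ 0.6121 -0.0484  0.021 ]
line [ 0.6062 -0.1444  0.021 ]
base pin [ 0.6063 -0.0941  0.021 ]
cap 1312 [ 0.6056 -0.0931  0.1074] [ 0.5893 -0.1118  0.0954] [ 0.6228 -0.0779  0.1134]
jar 1931 [ 0.5867 -0.1118  0.042 ] [ 0.6289 -0.0715  0.1134]
blob 294 339 116 184 1866
319.09649658203125 155.58421325683594 20.672134399414062 [ 0.6057 -0.0933  0.105 ]
((606.0481567382812, -140.62913513183594), (299.57366943359375, 200.09104919433594), 86.85892486572266)
```

Emit:
{"fn": "move_arm", "kwargs": {
  "plan": "0.037 0.031 0 0 0 0 0.085; 0 0 0.04 0 0 0 0.085; 0 0 0.04 0 0 0 0.085; 0 0 0.04 0 0 0 0.085; 0 0 0.04 0 0 0 0.085; 0 0 0.018 0 0 0 0.085; 0 0 0 0 0 0 0.085"
}}

```text
time_s: 5.68
position: [0.6054, -0.0932, 0.0521]
tool_rot: [[0.046, 0.999, -0.003], [0.999, -0.046, 0.001], [0.001, -0.003, -1.0]]
ft_force: [-0.1, 0.5, 0.3]
grip_width: 0.0855
gripper_force: 0.0
```

Emit:
{"fn": "move_arm", "kwargs": {
  "plan": "0 0 0 0 0 0 0.02; 0 0 0 0 0 0 0.02; 0 0 0 0 0 0 0.02; 0 0 0 0 0 0 0.02; 0 0 0 0 0 0 0.02; 0 0 0 0 0 0 0.02; 0 0 0 0 0 0 0.02; 0 0 0 0 0 0 0.02",
  "grip_force": 25
}}

```text
time_s: 6.68
position: [0.6065, -0.0935, 0.0546]
tool_rot: [[0.046, 0.999, 0.002], [0.999, -0.046, -0.001], [-0.001, 0.002, -1.0]]
ft_force: [0.1, -0.4, 5.5]
grip_width: 0.0389
gripper_force: 24.6
```

Emit:
{"fn": "move_arm", "kwargs": {
  "plan": "0 0 -0.015 0 0 0 0.02; 0 0 -0.03 0 0 0 0.02; 0 0 -0.04 0 0 0 0.02; 0 0 -0.015 0 0 0 0.02; 0 0 0 0 0 0 0.02"
}}

```text
time_s: 7.3
position: [0.606, -0.0934, 0.1539]
tool_rot: [[0.046, 0.999, 0.001], [0.999, -0.046, -0.0], [-0.0, 0.001, -1.0]]
ft_force: [0.1, -0.3, -1.4]
grip_width: 0.039
gripper_force: 25.1
```

```bash
python3 - <<'E'
from h import *
shot('wrist','w2.png')
E
```

```text
(no output)
```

View pics/w2.png

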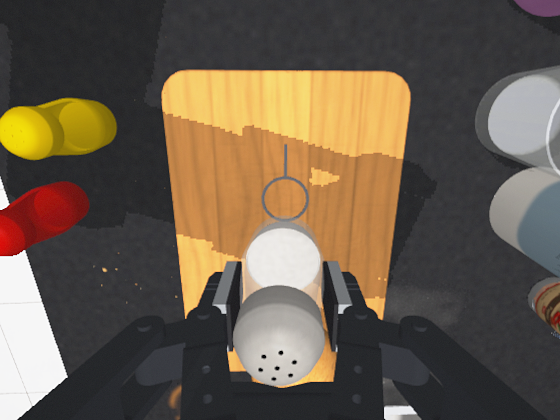

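The shaker is held upright, with its base at (285,255), and the ring shows free at (285,199).

```bash
python3 - <<'E'
from h import *
np.set_printoptions(precision=4,suppress=True)
c=viewer.calibration('wrist'); print(onplane(c,285,199,.021), onplane(c,285.5,145,.021))
z=np.load('top0.npz'); p,d=z['p'],z['d']; t={k:z[k] for k in ['fx','fy','cx','cy','R','t']}
P=[onplane(t,220+a/3.6,150+b/3.6,.01)[:2] for a,b in [(105,322),(190,345),(160,462),(73,438)]]; print(np.array(P))
r=cv2.minAreaRect((np.array(P)*1000).astype(np.float32)); print(r)
E
```

```text
[ 0.6081 -0.0953  0.021 ] [ 0.6105 -0.0483  0.021 ]
[[0.4929 0.1742]
 [0.4758 0.1122]
 [0.3913 0.1343]
 [0.4089 0.1974]]
((442.1059875488281, 154.24664306640625), (65.4979019165039, 87.3836898803711), 74.59546661376953)
```

Emit:
{"fn": "move_arm", "kwargs": {
  "plan": "-0.021 -0.03 0 0 0 0 0.02; -0.021 -0.03 0 0 0 0 0.02; -0.021 -0.03 0 0 0 0 0.02; -0.021 -0.03 0 0 0 0 0.02; -0.021 -0.03 0 0 0 0 0.02; -0.021 -0.03 0 0 0 0 0.02; 0 0 0.04 0 0 0 0.02; 0 0 0.04 0 0 0 0.02; 0 0 0.025 0 0 0 0.02; 0 0 0.01 0 0 0 0.02; 0 0 0 0 0 0 0.02"
}}

```text
time_s: 8.72
position: [0.42, -0.2107, 0.0378]
tool_rot: [[0.046, 0.999, -0.001], [0.999, -0.046, 0.001], [0.001, -0.001, -1.0]]
ft_force: [0.2, -0.4, -1.5]
grip_width: 0.0386
gripper_force: 25.1
```

Emit:
{"fn": "move_arm", "kwargs": {
  "plan": "0 0 0.003 0 0 0 0.02; 0 0 0.001 0 0 0 0.02; 0 0 0 0 0 0 0.02; 0 0 0 0 0 0 0.02"
}}

```text
time_s: 9.22
position: [0.4204, -0.211, 0.0346]
tool_rot: [[0.046, 0.999, 0.0], [0.999, -0.046, -0.0], [-0.0, 0.0, -1.0]]
ft_force: [-0.2, 1.1, -1.9]
grip_width: 0.0386
gripper_force: 25.1
```

Emit:
{"fn": "move_arm", "kwargs": {
  "plan": "0 0 0.001 0 0 0 0.02; 0 0 0 0 0 0 0.02; 0 0 0.001 0 0 0 0.02; 0 0 0 0 0 0 0.02; 0 0 0 0 0 0 0.02"
}}

```text
time_s: 9.85
position: [0.4204, -0.2111, 0.0335]
tool_rot: [[0.046, 0.999, 0.001], [0.999, -0.046, -0.001], [-0.001, 0.001, -1.0]]
ft_force: [-3.5, 1.6, 17.2]
grip_width: 0.0389
gripper_force: 27.7
```

Emit:
{"fn": "move_arm", "kwargs": {
  "plan": "0 0 -0.001 0 0 0 0.02; 0 0 0 0 0 0 0.045; 0 0 0 0 0 0 0.085; 0 0 0 0 0 0 0.085; 0 0 0 0 0 0 0.085; 0 0 0 0 0 0 0.085; 0 0 -0.03 0 0 0 0.085; 0 0 -0.06 0 0 0 0.085; 0 0 -0.06 0 0 0 0.085; 0 0 -0.05 0 0 0 0.085; 0 0 0 0 0 0 0.085"
}}

```text
time_s: 11.22
position: [0.4213, -0.2117, 0.2366]
tool_rot: [[0.046, 0.999, 0.006], [0.999, -0.046, -0.005], [-0.005, 0.006, -1.0]]
ft_force: [-0.4, 0.1, 0.2]
grip_width: 0.085
gripper_force: 0.0
```

```bash
python3 - <<'E'
from h import *
np.set_printoptions(precision=4,suppress=True)
s=env.observe(); print(s['time_s'],s['position'],s['q'])
p,d,c=shot('wrist','w3.png')
print([ (x['pixel'],x['conf']) for x in pinpoint('wrist','salt_shaker')])
E
```

```text
11.225 [ 0.4213 -0.2117  0.2366] [-41.1098  13.4624  85.8332   0.0007  80.2676 -38.4847]
[([444.8, 98.4], 0.7), ([259.4, 60.9], 0.68), ([280.8, 168.3], 0.67)]
```

View pics/w3.png

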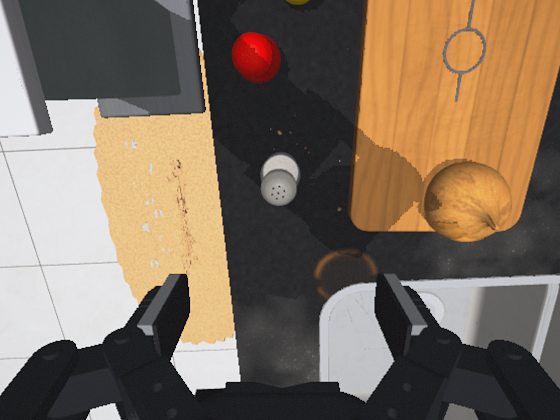

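The shaker stands upright on the worktop at (280,180), clear of the board. Next is the meter.

Emit:
{"fn": "move_arm", "kwargs": {
  "plan": "0.0458 0.0005 0 0 0 0 0.085; 0.0458 0.0005 0 0 0 0 0.085; 0.0458 0.0005 0 0 0 0 0.085; 0.0458 0.0005 0 0 0 0 0.085; 0.0458 0.0005 0 0 0 0 0.085; 0.0458 0.0005 0 0 0 0 0.085; 0.0458 0.0005 0 0 0 0 0.085; 0.0458 0.0005 0 0 0 0 0.085"
}}

```text
time_s: 12.32
position: [0.4404, 0.1564, 0.2315]
tool_rot: [[0.046, 0.999, -0.004], [0.999, -0.046, -0.0], [-0.001, -0.003, -1.0]]
ft_force: [0.7, -0.7, -0.0]
grip_width: 0.0853
gripper_force: 0.0
```

Emit:
{"fn": "move_arm", "kwargs": {
  "plan": "0 0 0 0 0 -0.169 0.085; 0 0 0 0 0 -0.169 0.085; 0 0 0 0 0 -0.169 0.085; 0 0 0 0 0 -0.169 0.085; 0 0 0 0 0 -0.169 0.085; 0 0 0 0 0 -0.169 0.085; 0 0 0 0 0 -0.169 0.085; 0 0 0 0 0 -0.169 0.085; 0 0 0 0 0 0 0.085; 0 0 0 0 0 0 0.085"
}}

```text
time_s: 13.58
position: [0.4409, 0.1549, 0.2325]
tool_rot: [[-0.964, 0.265, -0.002], [0.265, 0.964, -0.0], [0.002, -0.001, -1.0]]
ft_force: [0.1, -0.1, 0.2]
grip_width: 0.0849
gripper_force: 0.0
```

```bash
python3 - <<'E'
from h import *
np.set_printoptions(precision=4,suppress=True)
s=env.observe(); print(s['time_s'],s['position'],s['tool_rot'],s['q'])
p,d,c=shot('wrist','w4.png'); np.savez('w4.npz',p=p,d=d,**c)
for k in ['meter_grip','meter','dock']: print(k,[ (x['pixel'],x['conf']) for x in pinpoint('wrist',k)][:2])
v,u=np.mgrid[0:420,0:560]; W=world(c,u,v,d)
m=(W[...,2]>.15)&(W[...,2]<.17)&(np.hypot(W[...,0]-.4425,W[...,1]-.1545)<.05)&(d>.05)
q=W[m]; print(len(q),q[:,2].mean(),cv2.minAreaRect((q[:,:2]*1000).astype(np.float32)))
m=(W[...,2]>.055)&(W[...,2]<.07)&(np.hypot(W[...,0]-.4425,W[...,1]-.1545)<.06)&(d>.05)
q=W[m]; print('rim',len(q),cv2.minAreaRect((q[:,:2]*1000).astype(np.float32)))
m=(W[...,2]>.004)&(W[...,2]<.016)&(np.hypot(W[...,0]-.4425,W[...,1]-.1545)<.065)&(d>.05)
q=W[m]; print('foot',len(q),cv2.minAreaRect((q[:,:2]*1000).astype(np.float32)))
E
```

```text
13.575 [0.4409 0.1549 0.2325] [[-0.9643  0.2649 -0.0018]
 [ 0.2649  0.9643 -0.0002]
 [ 0.0017 -0.0006 -1.    ]] [  4.79    13.4768  86.5364  -0.0009  80.0898 -69.8499]
meter_grip [([281.3, 206.8], 0.55)]
meter [([283.9, 179.6], 0.9)]
dock [([283.8, 168.1], 0.83)]
2496 0.16079970248655157 ((439.9350891113281, 156.1155548095703), (29.109758377075195, 45.253173828125), 75.12604522705078)
rim 668 ((435.7874755859375, 157.8984375), (42.05130386352539, 49.7794189453125), 75.00614929199219)
foot 2129 ((440.6861267089844, 158.591552734375), (110.56026458740234, 88.7012939453125), 74.88780975341797)
```

View pics/w4.png

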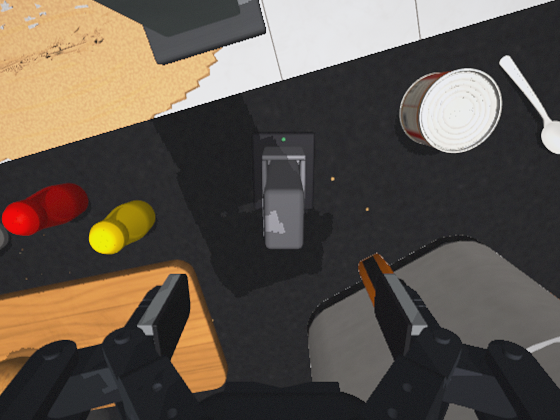

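The meter top is at (283,220) in the wrist view, between the fingers' lines. The orange handle piece at (375,275) lies near the right finger, so I check that clearance first.

```bash
python3 - <<'E'
from h import *
np.set_printoptions(precision=3,suppress=True)
z=np.load('w4.npz'); p,d=z['p'],z['d']; c={k:z[k] for k in ['fx','fy','cx','cy','R','t']}
v,u=np.mgrid[0:420,0:560]; W=world(c,u,v,d)
fingers=(v>255)&((u<225)|((u>375)))
hsv=cv2.cvtColor(p,cv2.COLOR_RGB2HSV)
m=(W[...,2]>.04)&(u>310)&(v>225)&(d>.16)
for b in np.arange(.04,.4,.04):
    q=W[m&(abs(W[...,2]-b-.02)<.02)]
    if len(q)>5: print(round(b,2),len(q),'xmin',q[q[:,0].argmin()],'nearest',q[np.hypot(q[:,0]-.44,q[:,1]-.156).argmin()])
o=W[(hsv[...,0]<15)&(hsv[...,1]>150)&(abs(u-375)<25)&(abs(v-275)<25)&(d>.05)]; print('orange',o.min(0),o.max(0),len(o))
E
```

```text
0.04 4050 xmin [0.541 0.232 0.08 ] nearest [0.549 0.21  0.078]
0.08 5475 xmin [0.539 0.233 0.105] nearest [0.546 0.21  0.118]
0.12 5863 xmin [0.546 0.213 0.123] nearest [0.548 0.208 0.123]
0.16 2531 xmin [0.567 0.327 0.176] nearest [0.61  0.19  0.162]
0.2 660 xmin [0.571 0.313 0.2  ] nearest [0.597 0.232 0.206]
orange [0.451 0.195 0.002] [0.595 0.255 0.249] 453
```

Emit:
{"fn": "move_arm", "kwargs": {
  "plan": "0.0013 0.0009 0.02 0 0 0.008 0.085; 0 0 0.04 0 0 0 0.085; 0 0 0.04 0 0 0 0.085; 0 0 0.0225 0 0 0 0.085; 0 0 0 0 0 0 0.085; 0 0 0 0 0 0 0.06; 0 0 0 0 0 0 0.04"
}}

```text
time_s: 14.65
position: [0.4407, 0.1562, 0.1119]
tool_rot: [[-0.963, 0.27, 0.002], [0.27, 0.963, 0.0], [-0.002, 0.001, -1.0]]
ft_force: [-0.6, -0.3, 0.3]
grip_width: 0.0514
gripper_force: 0.0
```

Emit:
{"fn": "move_arm", "kwargs": {
  "plan": "0 0 0 0 0 0 0.015; 0 0 0 0 0 0 0.015; 0 0 0 0 0 0 0.015; 0 0 0 0 0 0 0.015; 0 0 0 0 0 0 0.015; 0 0 0 0 0 0 0.015; 0 0 0 0 0 0 0.015; 0 0 0 0 0 0 0.015",
  "grip_force": 30
}}

```text
time_s: 15.65
position: [0.4404, 0.1562, 0.1115]
tool_rot: [[-0.963, 0.269, 0.001], [0.269, 0.963, 0.0], [-0.001, 0.0, -1.0]]
ft_force: [-0.7, 0.5, 6.2]
grip_width: 0.0278
gripper_force: 31.8
```

Emit:
{"fn": "move_arm", "kwargs": {
  "plan": "0 0 -0.01 0 0 0 0.015; 0 0 -0.02 0 0 0 0.015; 0 0 -0.03 0 0 0 0.015; 0 0 -0.03 0 0 0 0.015; 0 0 -0.02 0 0 0 0.015; 0 0 -0.01 0 0 0 0.015; 0 0 0 0 0 0 0.015; 0 0 0 0 0 0 0.015"
}}

```text
time_s: 16.65
position: [0.4397, 0.1561, 0.23]
tool_rot: [[-0.963, 0.269, -0.002], [0.269, 0.963, -0.0], [0.002, -0.001, -1.0]]
ft_force: [0.0, 0.1, -2.5]
grip_width: 0.0276
gripper_force: 30.9
```

Emit:
{"fn": "move_arm", "kwargs": {
  "plan": "-0.029 -0.025 0 0 0 0 0.015; -0.029 -0.025 0 0 0 0 0.015; -0.029 -0.025 0 0 0 0 0.015; -0.029 -0.025 0 0 0 0 0.015; -0.029 -0.025 0 0 0 0 0.015; -0.029 -0.025 0 0 0 0 0.015; -0.029 -0.025 0 0 0 0 0.015; -0.027 -0.022 0 0 0 0 0.015; 0 0 0 0 0 0 0.015"
}}

```text
time_s: 17.77
position: [0.609, -0.0974, 0.2289]
tool_rot: [[-0.962, 0.272, -0.002], [0.272, 0.962, 0.001], [0.002, -0.0, -1.0]]
ft_force: [-0.4, 0.9, -1.5]
grip_width: 0.0275
gripper_force: 30.9
```

Emit:
{"fn": "move_arm", "kwargs": {
  "plan": "0 0 0 0 0 0.169 0.015; 0 0 0 0 0 0.169 0.015; 0 0 0 0 0 0.169 0.015; 0 0 0 0 0 0.169 0.015; 0 0 0 0 0 0.169 0.015; 0 0 0 0 0 0.169 0.015; 0 0 0 0 0 0.169 0.015; 0 0 0 0 0 0.168 0.015; 0 0 0 0 0 0 0.015; 0 0 0 0 0 0 0.015"
}}

```text
time_s: 19.02
position: [0.6083, -0.0952, 0.2305]
tool_rot: [[0.049, 0.999, -0.001], [0.999, -0.049, 0.0], [0.0, -0.001, -1.0]]
ft_force: [-0.5, 0.1, -1.6]
grip_width: 0.0276
gripper_force: 30.9
```

```bash
python3 - <<'E'
from h import *
np.set_printoptions(precision=4,suppress=True)
s=env.observe(); print(s['time_s'],s['position'],s['tool_rot'],s['q'],s['grip_width'],s['ft_force'])
p,d,c=shot('wrist','w5.png'); np.savez('w5.npz',p=p,d=d,**c)
for k in ['mark','meter_tip','meter_grip','meter']: print(k,[ (x['pixel'],x['conf']) for x in pinpoint('wrist',k)][:2])
E
```

```text
19.025 [ 0.6083 -0.0952  0.2305] [[ 0.0494  0.9988 -0.0007]
 [ 0.9988 -0.0494  0.0003]
 [ 0.0002 -0.0007 -1.    ]] [-19.8933  28.5949  63.1524   0.0013  88.2965 -17.0618] 0.027579256502947017 [-0.467   0.1011 -1.6249]
mark [([279.7, 173.5], 0.78), ([279.7, 222.2], 0.27)]
meter_tip []
meter_grip []
meter [([279.3, 218.9], 0.86)]
```

View pics/w5.png

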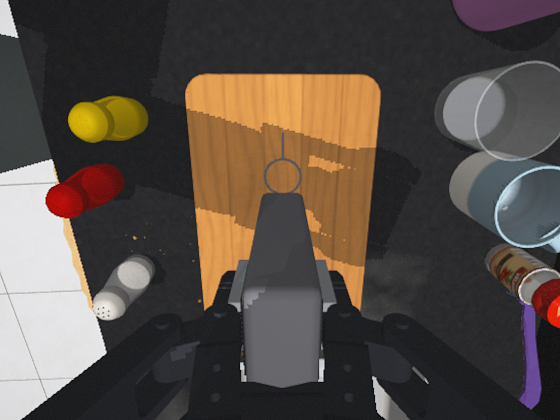

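The meter is held with its lower front edge at about (282,195), the ring is at (282,177) and the shaker stands at (125,285). I check the meter's tilt and the ring's position numerically.

```bash
python3 - <<'E'
from h import *
np.set_printoptions(precision=4,suppress=True)
z=np.load('w5.npz'); p,d=z['p'],z['d']; c={k:z[k] for k in ['fx','fy','cx','cy','R','t']}
s=env.observe(); T=np.array(s['position']);X=np.array(s['tool_rot'])
def proj(w):
    a=c['R']@w+c['t']; return c['fx']*a[0]/a[2]+c['cx'],c['fy']*a[1]/a[2]+c['cy']
for y in (-.014,.014): print('bottom front',proj(T+X@[.023,y,.0715]),'top front',proj(T+X@[.023,y,-.0485]))
v,u=np.mgrid[0:420,0:560]; W=world(c,u,v,d)
m=(abs(u-282)<12)&(v>198)&(v<340)&(W[...,2]>.14)&(d>.05)
L=(W[m]-T)@X; print(len(L),L.min(0),L.max(0))
f=L[(abs(L[:,0]-.023)<.012)&(L[:,2]<.065)&(L[:,2]>-.04)]; print('front face slope dx/dz',np.polyfit(f[:,2],f[:,0],1),len(f))
for k in range(-4,7): 
    g=f[abs(f[:,2]-k*.01)<.005]; 
    if len(g): print(k,g[:,0].mean(),g[:,1].mean(),len(g))
hsv=cv2.cvtColor(p,cv2.COLOR_RGB2HSV)
# ring pixels: dark low-saturation on board
r=(hsv[...,1]<110)&(abs(u-282)<25)&(v>152)&(v<193)&(abs(W[...,2]-.021)<.01)&(v>157)
pts=W[r][:,:2]; A=np.c_[2*pts,np.ones(len(pts))]
for _ in range(5):
    x=np.linalg.lstsq(A,(pts**2).sum(1),rcond=None)[0]; R=np.sqrt(x[2]+x[0]**2+x[1]**2)
    e=abs(np.hypot(*(pts-x[:2]).T)-R); k=e<max(.003,np.percentile(e,90)); pts=pts[k];A=A[k]
print('ring',x[:2],R,len(pts)); print(onplane(c,282.5,177,.021),onplane(c,279.7,173.5,.021))
for q in [(283,132),(283,157)]: print(onplane(c,*q,.021))
E
```

```text
bottom front (np.float64(261.53905726098736), np.float64(190.8386677260689)) top front (np.float64(240.46201803803808), np.float64(289.847964593321))
bottom front (np.float64(302.71048345340546), np.float64(190.9412503284883)) top front (np.float64(323.9659366448378), np.float64(290.0543758747937))
3230 [ 0.0028 -0.007  -0.0512] [0.0239 0.0068 0.0533]
front face slope dx/dz [0.0019 0.0231] 1794
-4 0.022990518572962568 2.1317660266954344e-05 163
-3 0.023013255988285262 -0.0001651964049251693 285
-2 0.02304996291920905 -2.43523599338645e-05 249
-1 0.0230253470230797 -4.416406036333876e-05 225
0 0.023057330147775702 -7.444196589382433e-05 188
1 0.0231136644801272 -0.00015356284466837422 173
2 0.02315353256388633 1.9224678436030724e-05 150
3 0.023123496710492835 -0.00017232207874966516 136
4 0.02316804536030867 -0.00017993940232577916 126
5 0.023118516828438688 7.458293958575513e-05 99
ring [ 0.6087 -0.0956] 0.019580828838951805 242
[ 0.609  -0.0964  0.021 ] [ 0.6061 -0.0924  0.021 ]
[ 0.6119 -0.048   0.021 ]
[ 0.6106 -0.0744  0.021 ]
```

The meter is upright and centred over the ring to within 1 mm, and its yaw agrees with the line. I lower it to just above contact and then take small steps.

Emit:
{"fn": "move_arm", "kwargs": {
  "plan": "0 0 0.03 0 0 0 0.015; 0 0 0.03 0 0 0 0.015; 0 0 0.03 0 0 0 0.015; 0 0 0.014 0 0 0 0.015; 0 0 0.005 0 0 0 0.015; 0 0 0 0 0 0 0.015; 0 0 0 0 0 0 0.015; 0 0 0 0 0 0 0.015"
}}

```text
time_s: 20.27
position: [0.6088, -0.0956, 0.1225]
tool_rot: [[0.053, 0.999, 0.001], [0.999, -0.053, -0.0], [-0.0, 0.001, -1.0]]
ft_force: [0.5, 1.3, -2.2]
grip_width: 0.0273
gripper_force: 30.8
```

```bash
python3 - <<'E'
from h import *
a=[]
for _ in range(6):
    viewer.get_image('wrist'); s=env.observe(); a.append(s['ft_force'][2])
print(np.round(a,2),s['position'])
E
```

```text
[-1.85 -1.52 -1.59 -1.6  -1.95 -1.29] [ 0.60855706 -0.0955654   0.12189257]
```

Emit:
{"fn": "move_arm", "kwargs": {
  "plan": "0 0 0.002 0 0 0 0.015; 0 0 0 0 0 0 0.015; 0 0 0 0 0 0 0.015"
}}

```text
time_s: 20.95
position: [0.6085, -0.0956, 0.1198]
tool_rot: [[0.053, 0.999, -0.0], [0.999, -0.053, 0.0], [0.0, -0.0, -1.0]]
ft_force: [0.5, 0.0, -1.5]
grip_width: 0.0281
gripper_force: 30.8
```

Emit:
{"fn": "move_arm", "kwargs": {
  "plan": "0 0 0.002 0 0 0 0.015; 0 0 0 0 0 0 0.015; 0 0 0 0 0 0 0.015"
}}

```text
time_s: 21.32
position: [0.6085, -0.0956, 0.1178]
tool_rot: [[0.053, 0.999, -0.0], [0.999, -0.053, 0.0], [0.0, -0.0, -1.0]]
ft_force: [-0.5, -0.3, -1.6]
grip_width: 0.0278
gripper_force: 30.8
```

Baseline is about -1.6 N; there is no contact yet at 0.1178.

Emit:
{"fn": "move_arm", "kwargs": {
  "plan": "0 0 0.001 0 0 0 0.015; 0 0 0.001 0 0 0 0.015; 0 0 0 0 0 0 0.015; 0 0 0 0 0 0 0.015"
}}

```text
time_s: 21.82
position: [0.6086, -0.0956, 0.116]
tool_rot: [[0.053, 0.999, 0.0], [0.999, -0.053, -0.0], [-0.0, 0.0, -1.0]]
ft_force: [-0.1, 0.1, 0.0]
grip_width: 0.0279
gripper_force: 31.1
```

Emit:
{"fn": "move_arm", "kwargs": {
  "plan": "0 0 0.001 0 0 0 0.015; 0 0 0.001 0 0 0 0.015; 0 0 0 0 0 0 0.015; 0 0 0 0 0 0 0.015"
}}

```text
time_s: 22.32
position: [0.6086, -0.0956, 0.1139]
tool_rot: [[0.053, 0.999, 0.0], [0.999, -0.053, -0.0], [-0.0, 0.0, -1.0]]
ft_force: [0.1, 0.2, 0.2]
grip_width: 0.0277
gripper_force: 31.2
```

```bash
python3 - <<'E'
from h import *
a=[]
for _ in range(6):
    viewer.get_image('wrist'); s=env.observe(); a.append(s['ft_force'][2])
print(np.round(a,2),s['position'])
E
```

```text
[ 0.95  1.62  1.54  1.53  1.24 -0.24] [ 0.60860104 -0.09559131  0.11387654]
```

Emit:
{"fn": "move_arm", "kwargs": {
  "plan": "0 0 0.0015 0 0 0 0.015; 0 0 0 0 0 0 0.015; 0 0 0 0 0 0 0.015; 0 0 0 0 0 0 0.015; 0 0 0 0 0 0 0.015"
}}

```text
time_s: 23.25
position: [0.6086, -0.0956, 0.1123]
tool_rot: [[0.053, 0.999, 0.0], [0.999, -0.053, -0.0], [-0.0, 0.0, -1.0]]
ft_force: [-0.4, -0.3, 1.6]
grip_width: 0.0277
gripper_force: 31.3
```

```bash
python3 - <<'E'
from h import *
a=[]
for _ in range(16):
    p,d=viewer.get_image('wrist'); s=env.observe(); a.append(s['ft_force'][2])
print(np.round(a,2),np.mean(a),s['position'],s['gripper_force'],s['time_s'])
p1,d1,c1=shot('wrist','w6.png')
p,d,c=shot('scene','s6.png')
# project tip & crop
w=np.array(s['position']); a=np.asarray(c['R'])@[w[0],w[1],.06]+c['t']
u,v=int(c['fx']*a[0]/a[2]+c['cx']),int(c['fy']*a[1]/a[2]+c['cy']); print(u,v)
v=min(max(v,60),360)
l=cv2.resize(p[v-60:v+60,u-70:u+70],None,fx=4,fy=4,interpolation=cv2.INTER_CUBIC)[:,:400]
r=p1[100:340,100:460]; r=cv2.resize(r,(400,267)); r=cv2.copyMakeBorder(r,0,480-267,0,0,cv2.BORDER_CONSTANT)
cv2.imwrite('pics/c6.png',np.hstack([l,r])[:,:,::-1])
E
```

```text
[1.21 2.43 2.62 0.39 1.66 1.8  1.81 2.22 2.39 2.24 2.02 1.51 2.34 1.51
 1.47 2.01] 1.8507834840223594 [ 0.6085519  -0.09559702  0.11232146] 31.268951296806335 24.05
299 173
```

View pics/c6.png

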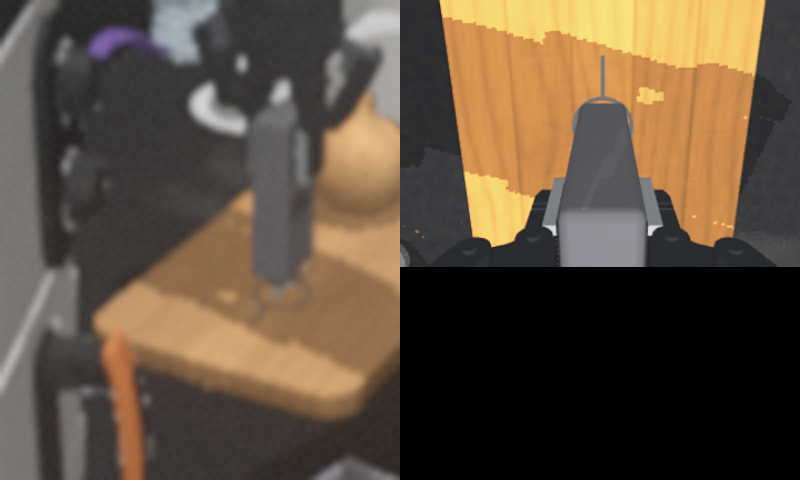

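The picture shows the meter upright, with its pins inside the ring and the line running straight ahead of it. The net push is about 3.5 N, which puts the foot about half in.

```bash
python3 -c "
from rig import env
print(env.close_job())"
```

```text
the job is handed in; nothing more can be done
None
```

The job is handed in, with no verdict shown: the shaker stands upright on the worktop clear of the board, and the meter is held upright in the ring, in line with the mark, pressing at about 3.5 N (foot roughly half in).

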